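# Key the crosshair eyepiece of an alignment telescope

### The arm

A 6-joint arm with a two-finger parallel gripper is mounted at the origin on a cart in front of the work surface, level with it; the furniture and walls round the work are solid. World frame = base frame: x ahead of the robot, y to its left, z up, the work surface at z = 0. Lengths are in m, angles in rad, forces in N, time in s.
With the tool pointing down it reaches from about 0.35 to 0.925 m from the base axis. Payload 6.4 kg.
Tool frame: the origin (TCP) lies at the very end of the fingers, on their centre line; the grasp point (between the pads) lies 19 mm behind it; z points along the fingers, y is the line along which they close (so a half turn about z gives the same grasp; the last joint's range is limited). The gripper opens to 85 mm and grips with 20 to 120 N. Pads are 22 mm wide; open, the fingers measure 114 mm over their backs; the gripper's body (76 mm by 85 mm) begins 54 mm behind the grasp point. The pads swing forward as they close: fully open they stand 13 mm farther back than shut.
Start: joints at [1.023, 0.245, 1.558, -0, 1.339, -0.174], TCP at [0.237, 0.605, 0.21] pointing down, gripper open.
Joint ranges: [-3.13, 3.13], [-1.02, 2.26], [0.13, 2.54], [-0.95, 4.09], [0.21, 2.88], [-2.74, 2.74]. Speed limits (rad/s): [2.57, 2.57, 3.14, 3.14, 3.14, 3.14].

### API

Orientations are given as a unit quaternion [x, y, z, w].
In Python, from workcell import status, cams, workorder, models gives the robot as it stands.
- The arm moves only by the shell command python3 -m inch 'ROWS' [FORCE]. ROWS is JSON, one flat list of numbers, 5 for each row, row after row: the shift along the world's x, y, z in m, then the turn about the world's z in degrees, then the finger opening in m, from 0 to 0.0854. In form: [x, y, z, spin, hand, x, y, z, spin, hand, ...]. A call has 1 to 20 rows; each row shifts and turns the commanded pose from where the row before left it; what a row does not reach is not made up. A row lasts 1/10 s, in which the tool goes at most 50 mm and 8.59 degrees, less where a joint would pass 70% of its speed; a pose out of reach is approached as far as the arm can. A call is refused whole if a number of a shift passes 0.05 or a number of a turn 8.59, either way. A call with a gripper value outside its range is refused whole. The fingers move at their own pace and stop on an object; FORCE is the grip in N (left out, the last holds). Time passes only in rows, so rows that do not move let the fingers close. It gives the time, the measured TCP pose, the force, the opening and the grip force at its end, in the units of the state.
- status.sense(): the state, without advancing time (a new reading comes with each control period).
- cams.read_camera(name): name is "side" or "top" or "wrist"; returns the picture (480x640x3 uint8, blue, green, red); there is no depth.
- cams.calibration(name): a dict with "fx", "fy", "cx", "cy" (pixels), "pose" (4x4, takes a point from camera to world coordinates); the wrist camera has in their place "mount" (4x4, takes a point from camera to tool coordinates, whose origin is the TCP and whose axes are the flange's). Camera axes: x right, y down, z forward; pixel columns grow to the right and rows downward; lengths in m; the calibration is good to about 2 mm. A picture is of the moment at which its call begins: read the wrist's pose just before it. calibration takes no time and is no camera call.
- workorder.hand_in(): hands the job in; it is judged then, once.
Trained networks look in the newest picture that a camera, given by its name, has taken for a name from the list of things; names that differ only in an ending like _2 or _b are one class to them, and where a whole thing is asked for, a point or a joint stands for the part that bears it (a point fixed in the world has none). Each returns a list of dicts, best first, with "score" (0 to 1); they miss things now and then, are a little off and sometimes report something else, mostly with a low value. They report only what shows in the picture. A call takes as long as a camera call.
- models.trace(name, camera): "mask" (480x640 bool, what is visible of it) and "bbox" ([centre column, centre row, width, height] in pixels, round what is visible of it).
The state is a dict: "time": time; "joints": joint angles; "joint_velocities": joint speeds; "tau": joint torques, N m; "tool_pos": TCP position; "orientation": TCP orientation; "wrist_force": force on the tool from outside, world axes, zero at the start; "ft_torque": the same for the moment, N m; "gripper_width": finger opening in m; "finger_force": force on a finger pad.
Only numpy, scipy, OpenCV 4.12 (cv2) and the standard library are available. Lean on these libraries where they do the work, as an engineer would, in place of code of your own. Each camera call takes 0.05 s, during which the arm holds its last target. There are 200 camera calls.

### The job

The crosshair eyepiece of the alignment telescope sits turned in its leaning tube, so that its white key rides on the tube's rim. Turn the eyepiece until the white key faces the brass slot with the red mark and press it fully home, so that the key is down in the slot and the collar rests on the rim; then swing the steel catch fully across over the collar so that it retains the eyepiece. Leave the iris, the amber dropper bottle and the lens cleaner bottle where they stand.

Things in the scene. Friction and masses are not known exactly. Their poses are not given: they have to be found in the camera images.
- tube_rim (a point): Centre of the rim of the telescope's fixed aluminium eyepiece tube (44 mm outside, bore 30.4 mm, rim 149 mm above the bench). z points out along the tube's axis, which leans 35 degrees from vertical towards the robot's side; x points square to the axis, up the slope and away from the robot; y to the left. The telescope's place and heading vary. The tube rises from a 54 mm grey prism box.
- slot (a point): Middle of the key slot in the tube's rim, between two brass cheeks over a red mark, on the up-slope side: at tube_rim x = +27 mm, z = -3 mm. The slot is 8 mm wide and 7 mm deep, open at the top (tube z) and outwards. Axes as tube_rim.
- eyepiece_grip (a point): Centre of the eyepiece's black ribbed round grip, 32 mm across, on its axis. z points out of the tube; x points to the side of the white key. Grip from 22 mm below this point (top of the 48 mm wide, 5 mm thick collar) to 21 mm above it; eyecup 34 mm wide up to 27 mm above it. Home: this point is 27 mm out from tube_rim along the tube's z; 33 mm with the key riding on the rim. It turns freely; a screw keeps it captive: it lifts at most 14 mm from home.
- eyepiece_key (a point): Middle of the part of the eyepiece's white key that shows beyond the collar: 27 mm from the eyepiece's axis, 30 mm below eyepiece_grip. The key is 5 mm wide, 6 mm deep, directly under the collar, and reaches 30 mm from the axis; a white line up the grip and on the eyecup stands over it. At the start it points 0.6 to 2.2 rad anticlockwise from the slot, seen from the eyecup. Home, this point meets the point slot (1.5 mm play a side).
- catch (a joint): Angle of the steel swing catch (rad) about an axis parallel to the tube's. 0: closed, at its stop, its tongue over the collar. It grows as it opens: from closed, the knob's arm swings towards the robot (tube_rim -x), the tongue up-slope. Range 0 to 1.7, starts 0.8 to 1.5. Stiff (0.05 N m), stays where left. The tongue passes 2 mm over the collar only when the eyepiece is home; otherwise the collar stops it.
- catch_pivot (a point): Pivot of the catch, in the middle of its 4.5 mm thick steel plate: at tube_rim y = -50 mm, z = +9.2 mm (fixed). z is the tube's z. The tongue reaches 31 mm from here towards the eyepiece, the knob's arm 38 mm the other way; the plate's top is 11.5 mm above the rim along the tube's z.
- catch_knob (a point): Centre of the catch's upright black knob, 12 mm thick, 24 mm long along the tube's z (12 mm either way of this point), 38 mm from the pivot. Closed, it is at tube_rim x = 0, y = -88 mm, z = +23 mm; open by q it is at x = -38 sin q, y = -50 - 38 cos q mm.
- iris: Bystander: iris on a black post holder, 25 x 62 x 97 mm, origin under its middle, in the beam line beyond the telescope. Leave it.
- dropper: Bystander: small amber dropper bottle, 29 mm across, 89 mm tall, origin under its middle, to the right of the telescope. Leave it.
- cleaner: Bystander: white lens cleaner bottle with a blue collar, 55 mm across, 176 mm tall, origin under its middle, to the left of the telescope. Leave it.

How it is judged:
On the way, in this order (a step that is already met when the one before it is completed fails the run):
1. the eyepiece is turned with its key in the slot and is fully home, while the catch is still open (z of eyepiece_grip in the frame of tube_rim below 0.0286 m and z of eyepiece_key in the frame of tube_rim below -0.001 m and distance between eyepiece_key and slot below 0.0042 m and value of joint catch above 0.3 rad), for 0.2 s.
2. the catch is swung across over the collar (z of eyepiece_grip in the frame of tube_rim below 0.0286 m and z of eyepiece_key in the frame of tube_rim below -0.001 m and distance between eyepiece_key and slot below 0.0042 m and value of joint catch below 0.12 rad), for 0.2 s.
At the end, for the whole second after the job is handed in: The eyepiece rests in the tube with its key in the slot (key within 4 mm of the slot's middle) and its collar on the rim (within 1.6 mm), the catch is closed over the collar (within 0.12 rad of its stop), and nothing moves (all of step 2 and linear speed of eyepiece below 0.01 m/s); the robot touches nothing.
It fails at once if the iris, the dropper bottle or the lens cleaner bottle is shifted by more than 20 mm or tipped (distance of any of iris, dropper, cleaner from where it was at the start of the episode above 0.02 m or angle between any of iris, dropper, cleaner's own z axis and vertical above 0.3 rad).
It also fails if it takes over 64 s, if anything falls off the work surface, if the arm or the gripper's body presses on something with over 40 N, if the wrist force passes 120 N, or if a joint passes its speed limit or range.

## Working session

There is one attempt and no reset: what is moved stays moved. The work goes in short steps, Python scripts to look and compute and a shell command to move; the robot and the scene stay as the last step left them, time stands still between calls to the robot, and variables do not carry over. Pictures are saved under pics/ and viewed, at most 10 in all, crops included, and the job is handed in when it is done.

```bash
mkdir -p pics
cat > h.py <<'E'
import numpy as np, cv2, json
from workcell import status, cams, workorder, models
from scipy.spatial.transform import Rotation as R
from scipy.optimize import least_squares
def cam(name):
    c=cams.calibration(name)
    if name=="wrist":
        s=status.sense();T=np.eye(4);T[:3,:3]=R.from_quat(s["orientation"]).as_matrix();T[:3,3]=s["tool_pos"]
        P=T@np.array(c["mount"])
    else: P=np.array(c["pose"])
    return c,P
def proj(c,P,X):
    X=np.atleast_2d(X);p=(X-P[:3,3])@P[:3,:3]
    return np.c_[c["fx"]*p[:,0]/p[:,2]+c["cx"],c["fy"]*p[:,1]/p[:,2]+c["cy"]]
def ray(c,P,u,v):
    d=P[:3,:3]@np.array([(u-c["cx"])/c["fx"],(v-c["cy"])/c["fy"],1]);return P[:3,3],d/np.linalg.norm(d)
E
python3 - <<'E'
from h import *
s=status.sense();print({k:np.round(v,3) for k,v in s.items()})
for n in ["side","top"]:
    c,P=cam(n);print(n,c["fx"],c["cx"],c["cy"],np.round(P,3).tolist())
    im=cams.read_camera(n);cv2.imwrite(f"pics/{n}0.png",im)
    for o in ["eyepiece_grip","eyepiece_key","catch","catch_knob","iris","dropper","cleaner"]:
        print(o,[(round(r["score"],2),np.round(r["bbox"]).tolist(),int(r["mask"].sum())) for r in models.trace(o,n)[:2]])
E
```

```text
{'time': np.float64(0.0), 'joints': array([ 1.023,  0.246,  1.559,  0.   ,  1.339, -0.174]), 'joint_velocities': array([ 0.003, -0.002,  0.001,  0.   ,  0.002,  0.001]), 'tau': array([-1.0000e-03, -4.2951e+01, -3.2613e+01, -0.0000e+00,  5.0000e-03,
       -0.0000e+00]), 'tool_pos': array([0.237, 0.605, 0.209]), 'orientation': array([ 0.186,  0.983, -0.001, -0.   ]), 'wrist_force': array([0.726, 0.055, 0.201]), 'ft_torque': array([-0.027,  0.02 , -0.022]), 'finger_force': np.float64(0.0), 'gripper_width': np.float64(0.085)}
side 566.9983338511042 323.0929334294686 249.00660546503957 [[0.996, 0.036, -0.083, 0.667], [0.09, -0.436, 0.896, -0.716], [-0.004, -0.899, -0.437, 0.554], [0.0, 0.0, 0.0, 1.0]]
eyepiece_grip [(0.83, [274.0, 225.0, 34.0, 34.0], 796)]
eyepiece_key [(0.83, [279.0, 226.0, 35.0, 40.0], 791)]
catch [(0.71, [272.0, 252.0, 47.0, 34.0], 288)]
catch_knob [(0.69, [273.0, 251.0, 46.0, 30.0], 304)]
iris [(0.87, [406.0, 298.0, 18.0, 59.0], 676), (0.41, [273.0, 252.0, 43.0, 32.0], 317)]
dropper [(0.72, [328.0, 338.0, 16.0, 57.0], 771), (0.67, [278.0, 224.0, 40.0, 42.0], 794)]
cleaner [(0.76, [268.0, 221.0, 32.0, 83.0], 1137)]
top 481.71326902597576 323.1266377246579 231.42817589965367 [[0.005, -0.994, 0.106, 0.468], [-1.0, -0.005, -0.001, 0.16], [0.002, -0.106, -0.994, 1.159], [0.0, 0.0, 0.0, 1.0]]
eyepiece_grip [(0.78, [328.0, 266.0, 31.0, 30.0], 588), (0.56, [340.0, 256.0, 48.0, 49.0], 1261)]
eyepiece_key [(0.91, [326.0, 266.0, 23.0, 35.0], 567)]
catch [(0.46, [352.0, 265.0, 20.0, 30.0], 225)]
catch_knob [(0.59, [355.0, 267.0, 25.0, 36.0], 181)]
iris [(0.87, [324.0, 173.0, 26.0, 16.0], 332)]
dropper [(0.72, [381.0, 225.0, 11.0, 12.0], 122)]
cleaner [(0.55, [228.0, 296.0, 35.0, 26.0], 685)]
```

Run:
```python
import cv2,numpy as np
a=cv2.imread("pics/side0.png")[180:380,190:440];b=cv2.imread("pics/top0.png")[150:350,200:400]
a=cv2.resize(a[:, :200],(400,400),interpolation=3);a=cv2.resize(cv2.imread("pics/side0.png")[190:340,220:370],(400,400),interpolation=2)
b=cv2.resize(cv2.imread("pics/top0.png")[210:310,280:380],(400,400),interpolation=2)
cv2.imwrite("pics/c0.png",np.hstack([a,b]))
```

```text
(no output)
```

View pics/c0.png

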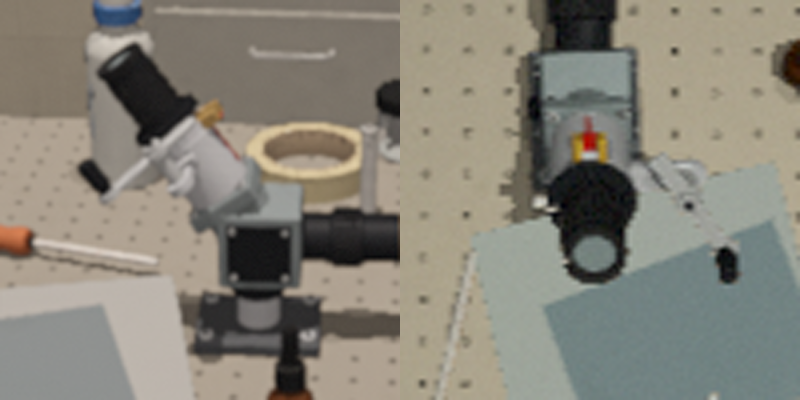

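View pics/top0.png

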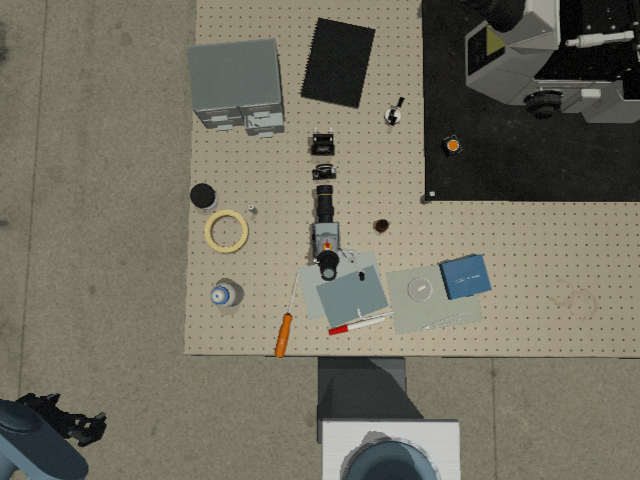

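```bash
cat >> h.py <<'E'
def frame(p):
    h=p[2];s,c=np.sin(np.radians(35)),np.cos(np.radians(35));H=np.array([np.cos(h),np.sin(h),0])
    z=-s*H+c*np.array([0,0,1]);x=c*H+s*np.array([0,0,1])
    T=np.eye(4);T[:3,:3]=np.c_[x,np.cross(z,x),z];T[:3,3]=[p[0],p[1],.149];return T
def W(T,x,y,z): return T[:3,3]+T[:3,:3]@np.array([x,y,z])
def knob(T,q,dz=0): return W(T,-.038*np.sin(q),-.05-.038*np.cos(q),.023+dz)
def key(T,t,z=.003): return W(T,.029*np.cos(t),.029*np.sin(t),z)
def fit(obs,p0):
    # obs: (c,P,f(T,p),u,v)
    r=lambda p:np.concatenate([(proj(c,P,f(frame(p),p))[0]-[u,v]) for c,P,f,u,v in obs])
    s=least_squares(r,p0,loss="soft_l1");return s.x,np.round(s.fun,1)
E
python3 - <<'E'
from h import *
t=cam("top");s=cam("side")
cup=lambda T,p:W(T,0,0,.060);sl=lambda T,p:W(T,.027,0,0);kn=lambda T,p:knob(T,p[4],.0);ky=lambda T,p:key(T,p[3])
obs=[(*t,cup,328.8,273),(*s,cup,265.4,212.5),(*t,sl,327,246),(*s,sl,298.7,232),(*t,kn,361.8,275.5),(*s,kn,255.5,256),(*t,ky,315.5,260.5)]
p,f=fit(obs,[.4,.15,0,1.5,1]);print(np.round(p,4),f)
T=frame(p);print("grip",W(T,0,0,.033),"slot",W(T,.027,0,-.003),"knob",knob(T,p[4]),"closed knob",knob(T,0),"pivot",W(T,0,-.05,.0092))
st=status.sense();M=R.from_quat(st["orientation"]).as_matrix();print("tool x,y",M[:,0],M[:,1])
print(cams.calibration("wrist"))
for n,u,v in [("cleaner",228,296),("dropper",381,225)]:
    o,d=ray(*t,u,v);z=.17 if n=="cleaner" else .08;print(n,o+d*(z-o[2])/d[2])
E
```

```text
[0.5235 0.1485 0.0221 1.8749 1.0491] [-0.  -0.9 -1.2 -0.9  1.1 -0.9 -0.3 -1.1 -0.3 -0.6 -0.4  0.5 -0.4  0.2]
grip [0.50459244 0.14812152 0.17603202] slot [0.54734788 0.1490653  0.16202911] knob [0.48486809 0.07873123 0.14894424] closed knob [0.51226884 0.06026953 0.1678405 ] pivot [0.51934366 0.09843496 0.1565362 ]
tool x,y [-9.30943791e-01  3.65162508e-01 -2.49956858e-05] [3.65162505e-01 9.30943788e-01 8.89812650e-05]
{'fx': 346.2411626282694, 'fy': 346.2411626282694, 'cx': 320.4015373370054, 'cy': 240.81421736154564, 'mount': array([[ 4.10465613e-04, -9.61124643e-01, -2.76114565e-01,
         6.98681044e-02],
       [ 9.99999588e-01,  1.70847271e-04,  8.91875881e-04,
        -7.18029484e-05],
       [-8.10030467e-04, -2.76114817e-01,  9.61124316e-01,
        -1.62877849e-01],
       [ 0.00000000e+00,  0.00000000e+00,  0.00000000e+00,
         1.00000000e+00]])}
cleaner [0.44021041 0.35223378 0.17      ]
dropper [0.59827481 0.0289234  0.08      ]
```

```bash
python3 -m inch '[0,0,0.04,8,0.055, 0.01,-0.02,0.04,8,0.055, 0.022,-0.038,0.01,8,0.055, 0.022,-0.038,0,8,0.055, 0.022,-0.038,0,8,0.055, 0.022,-0.038,0,7,0.055, 0.022,-0.038,0,0,0.055, 0.022,-0.038,0,0,0.055, 0.022,-0.038,0,0,0.055, 0.022,-0.038,0,0,0.055, 0.022,-0.038,0,0,0.055, 0.022,-0.038,0,0,0.055, 0.022,-0.038,0,0,0.055, 0.015,-0.015,0,0,0.055, 0,0,0,0,0.055, 0,0,0,0,0.055]'
python3 - <<'E'
from h import *
c,P=cam("wrist");im=cams.read_camera("wrist");cv2.imwrite("pics/w0.png",im)
s=status.sense();M=R.from_quat(s["orientation"]).as_matrix();print(s["time"],s["tool_pos"],np.degrees(np.arctan2(M[1,1],M[0,1])))
T=frame([0.5235,0.1485,0.0221]);print(proj(c,P,[W(T,0,0,.06),W(T,.027,0,0),knob(T,1.049),key(T,1.875)]))
E
```

```text
time: 2.4
tool_pos: [0.5042, 0.1522, 0.3001]
orientation: [-0.221, 0.975, 0.0, -0.0]
wrist_force: [-0.5, -0.8, 0.5]
gripper_width: 0.055
finger_force: 0.0
2.45 [0.50389764 0.15271897 0.30017206] 115.6128401192783
[[323.5264196  213.92818645]
 [297.5468578  261.92737231]
 [255.01426244 165.5669799 ]
 [338.36931513 238.83813316]]
```

View pics/w0.png

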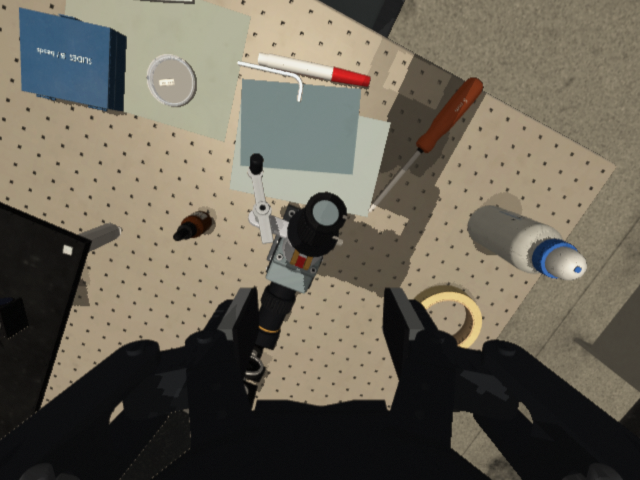

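```bash
python3 -m inch '[-0.003,-0.0045,-0.04,0,0.055, 0,0,-0.04,0,0.055, 0,0,-0.03,0,0.055, 0,0,-0.03,0,0.055, 0,0,0,0,0.025, 0,0,0,0,0.025, 0,0,0,0,0.025, 0,0,0,0,0.025, 0,0,0,0,0.025]' 40
python3 - <<'E'
from h import *
c,P=cam("wrist");im=cams.read_camera("wrist");cv2.imwrite("pics/w1.png",cv2.resize(im[120:420,170:470],(600,600)))
s=status.sense();print(s["time"],s["tool_pos"],s["wrist_force"],s["gripper_width"],s["finger_force"])
E
```

```text
time: 3.35
tool_pos: [0.4972, 0.1506, 0.1588]
orientation: [-0.222, 0.975, 0.003, -0.004]
wrist_force: [-8.7, 8.9, -7.2]
gripper_width: 0.0336
finger_force: 39.7
3.4 [0.49716522 0.15060044 0.15884852] [-9.79489755  9.40768793 -7.66990764] 0.03370620306410587 39.74351942539215
```

View pics/w1.png

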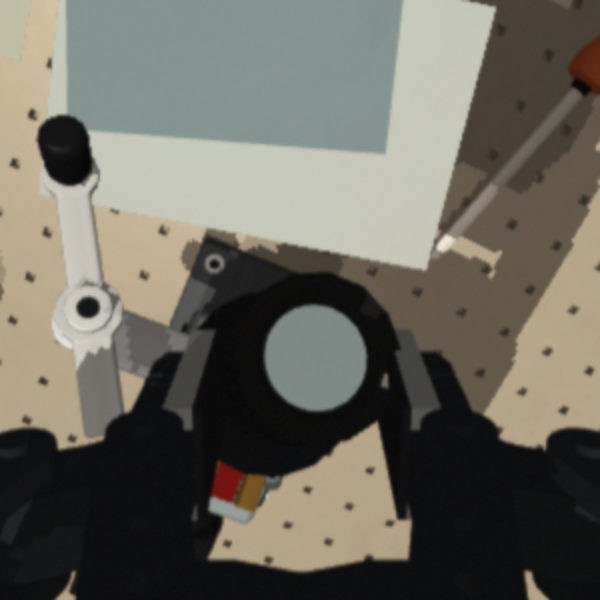

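```bash
python3 -m inch '[0,0,0,-8,0.025, 0,0,0,-8,0.025, 0,0,0,-8,0.025, 0,0,0,-8,0.025]'; python3 -m inch '[0,0,0,-8,0.025,0,0,0,-8,0.025,0,0,0,0,0.025]'
cat > look.py <<'E'
from h import *
import sys
c,P=cam("wrist");im=cams.read_camera("wrist");cv2.imwrite(f"pics/{sys.argv[1]}.png",cv2.resize(im[120:420,170:470],(600,600)))
s=status.sense();M=R.from_quat(s["orientation"]).as_matrix();print(s["time"],s["tool_pos"],s["wrist_force"],s["gripper_width"],np.degrees(np.arctan2(M[1,1],M[0,1]))-91.3)
print(s["ft_torque"])
# key / white line candidate azimuths: project predicted eyecup line & collar key for each angle, sample brightness
T=frame([0.5235,0.1485,0.0221]);hs=float(sys.argv[2]) if len(sys.argv)>2 else .033
t=np.radians(np.arange(-30,181,3))
def samp(f):
    uv=proj(c,P,np.array([f(a) for a in t]));g=im.min(2)
    return [int(cv2.getRectSubPix(g,(3,3),tuple(map(float,q))).mean()) for q in uv]
for n,r,z in [("cup top",.0155,hs+.027),("cup side",.0172,hs+.024),("grip",.0162,hs+.015),("key",.0285,hs-.027)]:
    b=samp(lambda a:W(T,r*np.cos(a),r*np.sin(a),z));k=np.argsort(b)[::-1][:6];print(n,[(int(np.degrees(t[i])),b[i]) for i in k])
E
python3 look.py w2
```

```text
time: 3.8
tool_pos: [0.4987, 0.149, 0.16]
orientation: [0.057, 0.998, 0.0, -0.003]
wrist_force: [-5.7, -1.6, -5.3]
gripper_width: 0.0307
finger_force: 48.2
time: 4.1
tool_pos: [0.4986, 0.1476, 0.161]
orientation: [0.193, 0.981, -0.002, -0.003]
wrist_force: [-13.5, -9.6, 2.4]
gripper_width: 0.031
finger_force: 90.6
4.15 [0.49861469 0.1475736  0.16099756] [-12.8658817   -8.46934624   1.49883425] 0.03098280679522107 -23.470043314965395
[0.31628138 1.40128403 1.18353428]
cup top [(-29, 104), (-27, 89), (72, 81), (69, 77), (66, 62), (-24, 56)]
cup side [(-29, 130), (-27, 129), (-24, 122), (-21, 90), (66, 74), (69, 65)]
grip [(180, 90), (177, 85), (174, 74), (171, 68), (69, 68), (72, 63)]
key [(-24, 129), (-29, 129), (-27, 129), (-18, 128), (-21, 128), (-14, 123)]
```

View pics/w2.png

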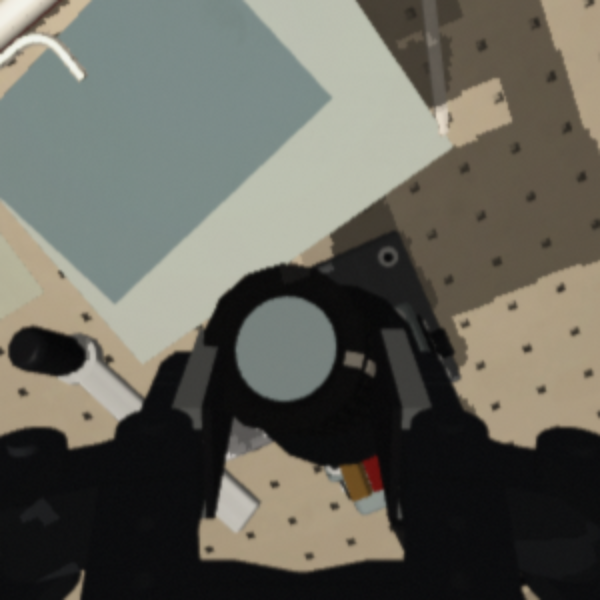

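```bash
python3 -m inch '[0,0,0,0,0.05, 0,0,0,0,0.05, 0,0,0,8,0.05, 0,0,0,8,0.05, 0,0,0,8,0.05, 0,0,0,8,0.05, 0,0,0,8,0.05, 0,0,0,8,0.05,0,0,0,4,0.025, 0,0,0,0,0.025, 0,0,0,0,0.025, 0,0,0,0,0.025]' 40;  python3 -m inch '[0,0,0,-8,0.025, 0,0,0,-8,0.025, 0,0,0,-8,0.025, 0,0,0,-8,0.025, 0,0,0,-8,0.025,0,0,0,-8,0.025,0,0,0,-4,0.025,0,0,0,0,0.025]'; python3 look.py w3
```

```text
time: 5.35
tool_pos: [0.5006, 0.1531, 0.1634]
orientation: [-0.255, 0.967, 0.005, 0.001]
wrist_force: [-9.7, 17.2, 9.9]
gripper_width: 0.0323
finger_force: 37.1
time: 6.15
tool_pos: [0.5061, 0.1449, 0.1644]
orientation: [0.194, 0.981, -0.002, 0.007]
wrist_force: [5.8, -14.8, 2.5]
gripper_width: 0.0281
finger_force: 50.7
6.2 [0.50609877 0.1449336  0.16440171] [  5.50307816 -14.57066264   1.53814568] 0.028105318409955667 -23.573287197228026
[-1.55315047 -1.27650411  0.86884738]
cup top [(45, 66), (42, 58), (48, 52), (-29, 30), (150, 20), (153, 20)]
cup side [(-29, 94), (45, 73), (-27, 71), (42, 64), (48, 38), (-24, 29)]
grip [(180, 119), (177, 119), (174, 118), (171, 116), (168, 116), (165, 115)]
key [(-18, 133), (-27, 130), (-24, 130), (-21, 130), (-29, 130), (-14, 109)]
```

```bash
python3 -m inch '[0,0,0,0,0.05, 0,0,0,0,0.05, 0,0,0,8,0.05, 0,0,0,8,0.05, 0,0,0,8,0.05, 0,0,0,8,0.05, 0,0,0,8,0.05, 0,0,0,8,0.05,0,0,0,0,0.05,0,0,0,0,0.05]'; python3 look.py w4
```

```text
time: 7.2
tool_pos: [0.5015, 0.1481, 0.1607]
orientation: [-0.22, 0.975, 0.0, 0.0]
wrist_force: [-0.2, -0.3, -0.0]
gripper_width: 0.05
finger_force: 0.0
7.25 [0.50144859 0.14798315 0.16056487] [ 0.68202077 -0.14987909 -0.10242272] 0.04985481923364263 24.1697379695957
[0.04969457 0.04550907 0.00053489]
cup top [(42, 116), (48, 112), (51, 111), (45, 110), (39, 92), (54, 80)]
cup side [(54, 140), (57, 139), (51, 139), (59, 138), (45, 138), (42, 138)]
grip [(144, 127), (141, 127), (153, 127), (147, 127), (138, 126), (150, 126)]
key [(-21, 151), (-27, 151), (-24, 151), (-29, 149), (-18, 143), (27, 139)]
```

View pics/w4.png

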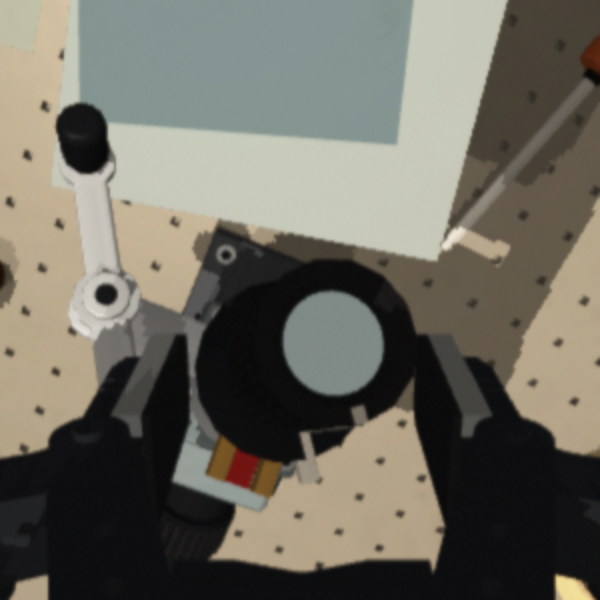

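```bash
cat > ang.py <<'E'
from h import *
import sys
# args: z of key middle over rim, then key tip full-pixel u v ; slot pixel u v
c,P=cam("wrist");T=frame([0.5235,0.1485,0.0221]);z,u,v,su,sv=map(float,sys.argv[1:])
t=np.radians(np.arange(-40,120,1));d=proj(c,P,np.array([W(T,.030*np.cos(a),.030*np.sin(a),z) for a in t]))-[u,v]
k=np.argmin((d**2).sum(1));print("theta",np.degrees(t[k]),"res",d[k],"slot res",proj(c,P,W(T,.027,0,0))-[su,sv])
E
python3 ang.py .006 324.5 360 291.5 354; python3 ang.py .012 324.5 360 291.5 354
```

```text
theta 41.0 res [1.25463873 3.4751522 ] slot res [[-5.14494405  3.92982829]]
theta 39.0 res [2.33729968 4.88860929] slot res [[-5.14494405  3.92982829]]
```

```bash
python3 -m inch '[0,0,0,0,0.025, 0,0,0,0,0.025, 0,0,0,0,0.025, 0,0,0,0,0.025, 0,0,0,-8,0.025, 0,0,0,-8,0.025, 0,0,0,-8,0.025, 0,0,0,-8,0.025, 0,0,0,0,0.05, 0,0,0,0,0.05, 0,0,0,0,0.05,0,0,0,0,0.05]' 40; python3 look.py w5
```

```text
time: 8.45
tool_pos: [0.501, 0.1476, 0.1599]
orientation: [0.056, 0.998, -0.0, -0.0]
wrist_force: [-0.2, -0.2, -0.5]
gripper_width: 0.0498
finger_force: 0.0
8.5 [0.50110193 0.1476031  0.1599496 ] [-0.84415626 -0.88139995  0.58078259] 0.04956563905912591 -7.696036398992902
[0.02822115 0.02420618 0.02172374]
cup top [(29, 73), (27, 67), (33, 53), (24, 25), (156, 21), (153, 20)]
cup side [(27, 98), (29, 84), (24, 40), (33, 23), (156, 22), (159, 21)]
grip [(29, 94), (27, 82), (180, 68), (171, 67), (177, 66), (168, 65)]
key [(-14, 142), (-18, 142), (36, 140), (27, 138), (-21, 138), (33, 136)]
```

View pics/w5.png

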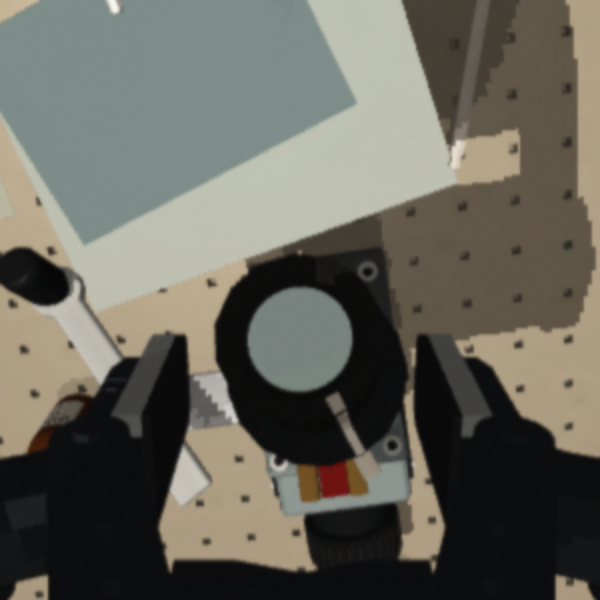

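```bash
python3 ang.py .006 355.5 354 336.5 359; python3 -m inch '[0,0,0,8,0.05, 0,0,0,8,0.05, 0,0,0,8,0.05, 0,0,0,8,0.05, 0,0,0,0,0.025, 0,0,0,0,0.025, 0,0,0,0,0.025, 0,0,0,0,0.025]' 60; python3 look.py w6a | grep cup;  python3 -m inch '[0,0,0,-6,0.025, 0,0,0,-6,0.025, 0,0,0,-6,0.025, 0,0,0,-6,0.025,0,0,0,0,0.025]'; python3 look.py w6
```

```text
theta 29.999999999999996 res [4.99760587 5.59700789] slot res [[-4.24783922  5.84851756]]
time: 9.3
tool_pos: [0.4988, 0.1516, 0.1613]
orientation: [-0.22, 0.976, 0.005, -0.002]
wrist_force: [-13.8, 14.1, 12.3]
gripper_width: 0.0321
finger_force: 56.4
cup top [(48, 113), (45, 109), (51, 94), (42, 72), (54, 70), (6, 51)]
cup side [(57, 138), (54, 138), (51, 137), (48, 137), (45, 136), (59, 132)]
time: 9.85
tool_pos: [0.5017, 0.149, 0.1613]
orientation: [-0.013, 1.0, 0.001, 0.001]
wrist_force: [-1.7, 6.5, 5.7]
gripper_width: 0.0297
finger_force: 59.6
9.9 [0.50173665 0.14898768 0.16132299] [-2.17238856  5.25047217  5.24977498] 0.029085802234523617 0.25759419517925153
[ 1.10120867  0.32471914 -0.17750208]
cup top [(14, 83), (18, 71), (12, 60), (21, 35), (153, 22), (156, 21)]
cup side [(14, 108), (12, 99), (18, 41), (9, 29), (87, 26), (150, 24)]
grip [(14, 107), (18, 85), (168, 77), (171, 75), (174, 74), (165, 74)]
key [(-18, 146), (-21, 145), (-24, 145), (-14, 142), (-27, 142), (27, 141)]
```

View pics/w6.png

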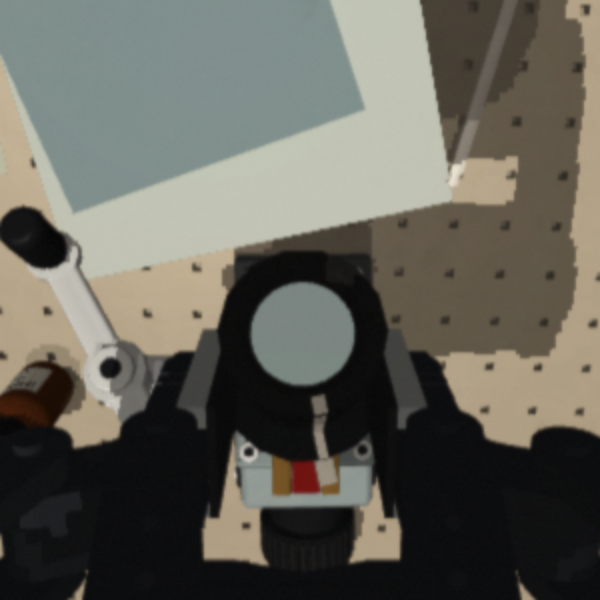

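```bash
python3 -m inch '[0,0,0,-7,0.025, 0,0,0,-7,0.025, 0,0,0,0,0.025]'; python3 look.py w7a | grep cup;  python3 -m inch '[0.0012,0,-0.0016,0,0.025, 0.0012,0,-0.0016,0,0.025, 0.0012,0,-0.0016,0,0.025, 0.0012,0,-0.0016,0,0.025, 0.0012,0,-0.0016,0,0.025, 0,0,0,0,0.025]'; python3 look.py w7
```

```text
time: 10.2
tool_pos: [0.5036, 0.1471, 0.1614]
orientation: [0.108, 0.994, -0.0, 0.003]
wrist_force: [4.8, -1.1, 2.4]
gripper_width: 0.0294
finger_force: 67.0
cup top [(14, 73), (18, 73), (21, 46), (12, 46), (153, 21), (156, 20)]
cup side [(18, 89), (21, 87), (14, 39), (24, 37), (147, 22), (153, 22)]
time: 10.85
tool_pos: [0.5102, 0.1473, 0.1553]
orientation: [0.108, 0.994, 0.0, 0.003]
wrist_force: [1.7, -3.6, 11.7]
gripper_width: 0.0282
finger_force: 65.5
10.9 [0.51019913 0.14724205 0.15529634] [ 2.20157178 -3.4189501  10.9852123 ] 0.02841365187361132 -13.692515901296872
[ 0.34448324 -0.49518787  0.23564318]
cup top [(14, 63), (12, 60), (18, 45), (9, 25), (141, 22), (138, 22)]
cup side [(18, 76), (14, 66), (21, 44), (-29, 32), (12, 23), (150, 21)]
grip [(14, 77), (18, 69), (12, 51), (21, 31), (162, 21), (156, 21)]
key [(-14, 142), (-24, 136), (-27, 133), (-29, 132), (-18, 112), (-21, 90)]
```

View pics/w7.png

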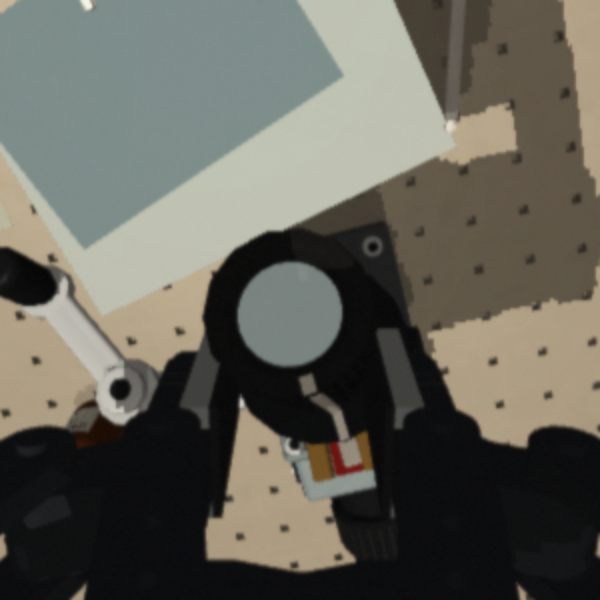

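```bash
python3 -m inch '[0,0,0,-5,0.025, 0.0012,0,-0.0016,0,0.025, 0.0012,0,-0.0016,0,0.025]';python3 look.py w8a | grep cup; python3 -m inch '[0,0,0,-4,0.025, 0.0006,0,-0.0008,0,0.025,0,0,0,0,0.025]';  python3 look.py w8
```

```text
time: 11.2
tool_pos: [0.5114, 0.1462, 0.155]
orientation: [0.151, 0.989, -0.001, 0.001]
wrist_force: [-18.8, -10.3, 40.9]
gripper_width: 0.028
finger_force: 60.4
cup top [(-29, 97), (14, 47), (18, 39), (12, 38), (-27, 24), (150, 22)]
cup side [(-29, 164), (-27, 94), (18, 76), (14, 59), (21, 58), (-24, 32)]
time: 11.55
tool_pos: [0.512, 0.1453, 0.1549]
orientation: [0.185, 0.983, -0.003, 0.001]
wrist_force: [-16.0, -13.2, 35.8]
gripper_width: 0.0277
finger_force: 59.9
11.6 [0.51201011 0.14529355 0.15484547] [-15.30034322 -12.61217942  36.52299981] 0.027961383548543675 -22.57890698171512
[-1.24356824  2.58149039  0.66968207]
cup top [(-29, 185), (-27, 157), (-24, 52), (14, 41), (12, 30), (18, 29)]
cup side [(-29, 134), (-27, 116), (-24, 97), (18, 76), (21, 64), (14, 54)]
grip [(14, 74), (18, 72), (12, 45), (21, 43), (126, 22), (138, 21)]
key [(-18, 132), (-27, 131), (-24, 131), (-21, 131), (-29, 131), (-14, 125)]
```

View pics/w8.png

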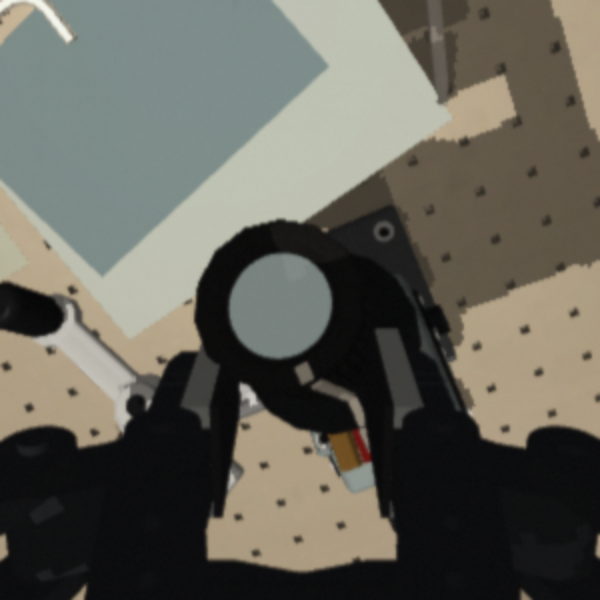

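```bash
python3 -m inch '[0,0,0,0,0.055, 0,0,0,0,0.055, 0,0,0,8,0.055, 0,0,0,8,0.055, 0,0,0,7,0.055,-0.005,0,0.03,0,0.055,-0.005,0,0.03,0,0.055,0,0,0.02,0,0.055,0,0,0,0,0.055,0,0,0,0,0.055]'
cat > meas.py <<'E'
from h import *
c,P=cam("wrist");im=cams.read_camera("wrist");cv2.imwrite("pics/m.png",im)
s=status.sense();M=R.from_quat(s["orientation"]).as_matrix();print(s["time"],s["tool_pos"],np.degrees(np.arctan2(M[1,1],M[0,1]))-91.3)
T=frame([0.5235,0.1485,0.0221]);hsv=cv2.cvtColor(im,cv2.COLOR_BGR2HSV)
su,sv=proj(c,P,W(T,.027,0,0))[0];Y,X=np.mgrid[:480,:640]
near=lambda u,v,r:np.hypot(X-u,Y-v)<r
H,S,V=cv2.split(hsv)
def cen(m):
    n,l,st,ce=cv2.connectedComponentsWithStats(m.astype(np.uint8));
    if n<2: return None
    k=1+np.argmax(st[1:,4]);return np.round(ce[k],1),st[k].tolist()
red=((H<6)|(H>174))&(S>150)&(V>60)&near(su,sv,40);print("red",cen(red),"pred slot",su,sv)
br=(H>10)&(H<24)&(S>140)&(V>60)&near(su,sv,40);n,l,st,ce=cv2.connectedComponentsWithStats(br.astype(np.uint8))
print("brass",[(np.round(ce[i],1).tolist(),st[i].tolist()) for i in range(1,n) if st[i,4]>8])
cu,cv_=proj(c,P,W(T,0,0,.057))[0]
lens=(S<40)&(V>90)&(H>60)&(H<110)&near(cu,cv_,22);L=cen(lens);print("lens",L,"pred home/ride",proj(c,P,W(T,0,0,.054)),proj(c,P,W(T,0,0,.060)))
E
python3 meas.py
python3 - <<'E'
from h import *
cams.read_camera("side");print([r["bbox"] for r in models.trace("eyepiece_grip","side")[:1]])
E
```

```text
time: 12.6
tool_pos: [0.4996, 0.1477, 0.2267]
orientation: [-0.014, 1.0, -0.0, -0.001]
wrist_force: [-0.7, -0.3, -0.6]
gripper_width: 0.0548
finger_force: 0.0
12.65 [0.49918091 0.14760503 0.22597771] 0.28914820261171315
red (array([321.2, 308.7]), [319, 301, 10, 13, 40]) pred slot 320.3274388233213 309.6357449284934
brass [([314.9, 306.4], [312, 299, 7, 15, 96]), ([332.2, 306.2], [329, 299, 7, 15, 98])]
lens (array([322.8, 247.8]), [306, 232, 34, 33, 877]) pred home/ride [[320.89574387 251.21453459]] [[320.95229046 248.12065549]]
[[276.6, 228.8, 37.2, 33.7]]
```

Run:
```python
import cv2,numpy as np
im=cv2.imread("pics/m.png");H,S,V=cv2.split(cv2.cvtColor(im,cv2.COLOR_BGR2HSV))
m=(S<70)&(V>110)
for v in range(258,320,3):
    print(v,[c for c in range(308,342) if m[v,c]],"red",[c for c in range(312,336) if (H[v,c]<6 or H[v,c]>174) and S[v,c]>150])
```

```text
258 [310, 311, 312, 313, 314, 315, 316, 317, 318, 319, 320, 321, 322, 323, 324, 325, 326, 327, 328, 329, 330, 331, 332, 333, 334, 335] red []
261 [314, 315, 316, 317, 318, 319, 320, 321, 322, 323, 324, 325, 326, 327, 328, 329, 330, 331, 332] red []
264 [] red []
267 [] red []
270 [322, 323, 324, 325] red []
273 [] red []
276 [324] red []
279 [323, 324] red []
282 [323, 324] red []
285 [323, 324] red []
288 [323, 324] red []
291 [323, 324, 325] red []
294 [323, 324, 325] red []
297 [323, 324, 325] red []
300 [308, 309] red [319, 320]
303 [308, 309, 310, 322, 323, 324, 325, 326, 327] red [319, 320]
306 [308, 309, 310, 322, 323, 324, 325, 326, 327] red [319, 320]
309 [308, 309, 310, 322, 323, 324, 325, 326, 327] red [319, 320]
312 [309] red [319, 320, 321, 322, 323, 324, 325, 326, 327, 328]
315 [308, 309, 310, 311, 312, 313, 314, 315, 316, 317, 318, 319, 320, 321, 322, 323, 324, 325, 326, 327, 328] red []
318 [308, 309, 310, 311, 312, 313, 314, 315, 316, 317, 318, 319, 320, 321, 322, 323, 324, 325, 326, 327, 328, 329, 330, 334, 335, 336, 337, 338, 339, 340, 341] red []
```

```bash
python3 -m inch '[0.001,0.0005,-0.03,0,0.055, 0.001,0,-0.036,0,0.055, 0,0,0,0,0.055, 0,0,0,0,0.025, 0,0,0,0,0.025, 0,0,0,0,0.025, 0,0,0,0,0.025]' 40;  python3 -m inch '[0.0012,0,-0.0016,0,0.025, 0.0012,0,-0.0016,0,0.025, 0.0012,0,-0.0016,0,0.025,0.0012,0,-0.0016,-2,0.025,0,0,0,0,0.025]'; python3 meas.py | grep -v brass;  python3 -m inch '[0.0006,0,-0.0008,3,0.025, 0.0006,0,-0.0008,3,0.025, 0,0,0,-3,0.025,0,0,0,-3,0.025,0,0,0,0,0.025]'; python3 meas.py
```

```text
time: 13.45
tool_pos: [0.503, 0.149, 0.1637]
orientation: [-0.014, 1.0, 0.001, 0.001]
wrist_force: [-1.3, 5.5, 1.0]
gripper_width: 0.03
finger_force: 39.7
time: 13.95
tool_pos: [0.5103, 0.1489, 0.1615]
orientation: [0.004, 1.0, 0.001, 0.004]
wrist_force: [-3.8, 3.8, 15.6]
gripper_width: 0.0265
finger_force: 37.7
14.0 [0.51033772 0.14891714 0.16145542] -1.6998857211288652
red (array([328.3, 345.7]), [319, 335, 14, 17, 82]) pred slot 321.0547784696545 348.4244213305605
lens (array([317.7, 273.6]), [296, 253, 44, 43, 1478]) pred home/ride [[317.60122308 275.77422372]] [[317.25319691 272.36467086]]
time: 14.5
tool_pos: [0.5148, 0.1489, 0.1604]
orientation: [0.004, 1.0, 0.001, 0.009]
wrist_force: [7.4, 4.3, 9.3]
gripper_width: 0.0252
finger_force: 14.7
14.55 [0.51482069 0.14892601 0.16043669] -1.7304873714673477
red (array([328.2, 338.5]), [319, 329, 14, 17, 100]) pred slot 321.0208643451676 341.82464989958027
brass [([312.9, 336.6], [308, 327, 10, 20, 161]), ([337.4, 335.7], [333, 326, 10, 19, 160])]
lens (array([317.5, 265. ]), [296, 244, 44, 43, 1492]) pred home/ride [[317.4598415  267.14919526]] [[317.10364719 263.4463038 ]]
```

```bash
cat >> meas.py <<'E'
b=sorted([(ce[i],st[i]) for i in range(1,n) if st[i,4]>40],key=lambda q:q[0][0])
if len(b)>=2:
    l,r=b[0],b[-1];sc=(l[0][0]+r[0][0])/2;pm=(r[0][0]-l[0][0])/14 # approx px/mm (cheek centres ~14mm apart)
    for v in range(int(l[1][1])-6,int(l[1][1]+l[1][3])+4,2):
        k=[q for q in range(int(l[0][0]),int(r[0][0])) if S[v,q]<80 and V[v,q]>105]
        if k: print(v,len(k),"key off px",np.mean(k)-sc)
    print("slot c",sc,"px/mm",pm)
E
python3 -m inch '[0,0,0,0,0.055, 0,0,0,0,0.055, -0.0135,-0.0005,0.006,2,0.055, 0,0,0,0,0.055,0,0,0,0,0.055,0,0,0,0,0.055]';python3 meas.py
```

```text
time: 15.15
tool_pos: [0.495, 0.1474, 0.1599]
orientation: [-0.014, 1.0, -0.0, -0.0]
wrist_force: [-0.9, 0.3, -0.7]
gripper_width: 0.0548
finger_force: 0.0
15.2 [0.49496048 0.14748489 0.15985986] 0.25651915619137355
red (array([328.1, 371.9]), [319, 363, 13, 16, 79]) pred slot 320.6680963393812 375.53370579325235
brass [([312.8, 370.4], [309, 361, 9, 19, 155]), ([336.5, 370.5], [332, 361, 10, 19, 144])]
lens (array([322. , 309.3]), [300, 289, 44, 42, 1442]) pred home/ride [[321.47242584 311.10637305]] [[321.56909366 309.09458335]]
355 4 key off px -2.16413530465951
357 4 key off px -2.16413530465951
359 4 key off px -2.16413530465951
361 4 key off px -2.16413530465951
363 4 key off px -2.16413530465951
365 9 key off px -2.66413530465951
367 9 key off px -2.66413530465951
369 9 key off px -2.66413530465951
371 9 key off px -2.66413530465951
373 9 key off px -2.66413530465951
375 9 key off px -2.66413530465951
379 15 key off px 0.33586469534049
381 24 key off px -1.16413530465951
slot c 324.6641353046595 px/mm 1.6957981310803885
```

```bash
python3 -m inch '[0,0,0,0,0.025, 0,0,0,0,0.025, 0,0,0,0,0.025, 0,0,0,0,0.025,0.0006,0,-0.0008,0,0.025,0.0006,0,-0.0008,0,0.025]' 50; python3 meas.py | egrep "lens|brass|off" | tail -4; python3 -m inch '[0.0012,0,-0.0016,2,0.025, 0.0012,0,-0.0016,2,0.025,0.0012,0,-0.0016,0,0.025,0,0,0,0,0.025]'; python3 meas.py| egrep "lens|brass|off|slot" | tail -5
```

```text
time: 15.8
tool_pos: [0.4949, 0.1488, 0.1603]
orientation: [-0.014, 1.0, 0.001, -0.002]
wrist_force: [-13.6, 3.3, 18.8]
gripper_width: 0.0304
finger_force: 50.9
373 9 key off px -2.1989087301587347
375 7 key off px -2.1989087301587347
379 17 key off px -0.19890873015873467
381 24 key off px -0.6989087301587347
time: 16.25
tool_pos: [0.4959, 0.1492, 0.1596]
orientation: [-0.049, 0.999, 0.001, -0.006]
wrist_force: [-34.7, 2.3, 45.2]
gripper_width: 0.0304
finger_force: 54.6
371 9 key off px -0.30901471091340227
373 8 key off px -0.8090147109134023
379 21 key off px -2.3090147109134023
381 24 key off px -0.8090147109134023
slot c 315.3090147109134 px/mm 1.706307120864084
```

```bash
python3 meas.py
cat > hfit.py <<'E'
from h import *
def feat(im,c,P):
    T=frame([0.5235,0.1485,0.0221]);H,S,V=cv2.split(cv2.cvtColor(im,cv2.COLOR_BGR2HSV));Y,X=np.mgrid[:480,:640]
    near=lambda q,r:np.hypot(X-q[0],Y-q[1])<r
    su=proj(c,P,W(T,.027,0,0))[0];cu=proj(c,P,W(T,0,0,.057))[0]
    br=(H>10)&(H<24)&(S>140)&(V>60)&near(su,40);n,l,st,ce=cv2.connectedComponentsWithStats(br.astype(np.uint8))
    b=sorted(range(1,n),key=lambda i:-st[i,4])[:2];b=(ce[b[0]]+ce[b[1]])/2
    le=(S<40)&(V>90)&(H>60)&(H<110)&near(cu,24);n,l,st,ce=cv2.connectedComponentsWithStats(le.astype(np.uint8))
    return b,ce[1+np.argmax(st[1:,4])]
c=cams.calibration("wrist")
T0=np.eye(4);s=status.sense()
q=R.from_euler("z",0)
def mk(pos,quat): 
    T=np.eye(4);T[:3,:3]=R.from_quat(quat).as_matrix();T[:3,3]=pos;return T@np.array(c["mount"])
P0=mk([.5039,.1527,.3002],[-.2205,.9754,0,0]);b0,l0=feat(cv2.imread("pics/w0.png"),c,P0)
cn,P1=cam("wrist");b1,l1=feat(cv2.imread("pics/m.png"),c,P1)
Pm=mk([.4992,.1476,.226],[-.0135,.9999,0,-.0005])
print(b0,l0,b1,l1)
# brass centre taken at (rb,0,0); solve x,y,h from w0 (riding, cup top lens at .060-d) for several rb, then height from now
for rb in (.025,.027,.029):
  for d in (0,.002):
    f=lambda p:np.concatenate([proj(c,P0,W(frame(p[:3]),rb,0,0))[0]-b0,proj(c,P0,W(frame(p[:3]),0,0,.060-d))[0]-l0,[(p[2]-.03)*20]])
    p=least_squares(f,[.5235,.1485,.03]).x
    g=lambda k:np.concatenate([proj(c,P1,W(frame(p),rb,0,0)+[k[1],k[2],0])[0]-b1,proj(c,P1,W(frame(p),0,0,k[0])+[k[1],k[2],0])[0]-l1])
    k=least_squares(g,[.06,0,0],x_scale=.01);print(rb,d,np.round(p,4),"cup z",np.round(k.x*1e3,1),"drop mm",(.060-d-k.x[0])*1e3,np.round(k.fun,1))
E
python3 hfit.py
```

```text
16.35 [0.49590296 0.14916553 0.15967326] 4.36631304404311
red (array([316.3, 371.2]), [308, 362, 15, 16, 78]) pred slot 310.8562959505839 374.58075084140796
brass [([303.4, 368.7], [299, 359, 10, 19, 149]), ([327.2, 369.9], [323, 361, 10, 19, 157])]
lens (array([319. , 306.4]), [297, 286, 44, 42, 1454]) pred home/ride [[318.24063317 308.21774726]] [[318.86328822 305.91979583]]
353 4 key off px 0.17780960116272126
355 4 key off px 0.17780960116272126
357 4 key off px 0.17780960116272126
359 4 key off px 0.17780960116272126
361 4 key off px 0.17780960116272126
363 9 key off px -0.32219039883727874
365 9 key off px -0.32219039883727874
367 9 key off px -0.32219039883727874
369 9 key off px -0.32219039883727874
371 9 key off px -0.32219039883727874
373 8 key off px -0.8221903988372787
379 21 key off px -2.3221903988372787
381 24 key off px -0.8221903988372787
slot c 315.3221903988373 px/mm 1.703745320639261
[300.82191781 259.79452055] [325.1557377  212.36065574] [315.3221904  369.27488992] [319.58420086 305.26576852]
0.025 0 [0.5218 0.1504 0.0427] cup z [55.8  0.7 -0.6] drop mm 4.182498334444368 [-0.8 -0.2  0.6  0.1]
0.025 0.002 [0.5213 0.1505 0.0401] cup z [55.6  1.2 -0.7] drop mm 2.389595727546628 [-1.  -0.2  0.7  0.2]
0.027 0 [0.521  0.1504 0.042 ] cup z [42.2 -0.9 -0.5] drop mm 17.803338128522743 [-0.4 -0.1  0.4  0.1]
0.027 0.002 [0.5205 0.1504 0.0394] cup z [42.  -0.4 -0.5] drop mm 15.967651850358935 [-0.6 -0.1  0.5  0.1]
0.029 0 [0.5202 0.1503 0.0413] cup z [28.6 -2.5 -0.3] drop mm 31.42689400796307 [-0.1 -0.   0.1  0. ]
0.029 0.002 [0.5197 0.1503 0.0387] cup z [28.5 -2.  -0.4] drop mm 29.548351087738045 [-0.2 -0.   0.2  0. ]
```

```bash
python3 -m inch '[0,0,0,0,0.055, 0,0,0,0,0.055,0,0,0.04,0,0.055,-0.02,0,0.05,0,0.055,-0.05,0,0.05,0,0.055,-0.05,0,0.03,0,0.055,0,0,0,0,0.055]'
cat > sidecmp.py <<'E'
from h import *
for n,bx in [("side",(250,198,285,225)),("top",(312,255,345,290))]:
    a=cv2.imread(f"pics/{n}0.png");b=cams.read_camera(n);cv2.imwrite(f"pics/{n}1.png",b);c,P=cam(n);T=frame([.5235,.1485,.03])
    for nm,(x0,y0,x1,y1) in [("cup",bx),("base",(300,250,340,275) if n=="side" else (312,222,345,245))]:
        g=lambda i:cv2.resize(i,None,fx=4,fy=4,interpolation=2)
        t=g(a)[4*y0:4*y1,4*x0:4*x1];w=g(b)[4*y0-48:4*y1+48,4*x0-48:4*x1+48]
        r=cv2.matchTemplate(w,t,cv2.TM_CCOEFF_NORMED);_,m,_,l=cv2.minMaxLoc(r);print(n,nm,"shift px",(l[0]-48)/4,(l[1]-48)/4,"score",round(m,3))
    print("expected for 6mm",proj(c,P,W(T,0,0,.054))-proj(c,P,W(T,0,0,.060)))
E
python3 sidecmp.py
```

```text
time: 17.05
tool_pos: [0.4023, 0.148, 0.3066]
orientation: [-0.049, 0.999, 0.0, 0.005]
wrist_force: [1.2, -0.3, 0.0]
gripper_width: 0.055
finger_force: 0.0
side cup shift px 1.5 2.25 score 0.923
side base shift px 0.0 0.0 score 1.0
expected for 6mm [[2.19394198 2.77372284]]
top cup shift px -0.25 -1.5 score 0.92
top base shift px 0.0 0.0 score 0.996
expected for 6mm [[-0.07812296 -1.67300396]]
```

```bash
python3 -m inch '[0.05,0,0,-4,0, 0.05,0,-0.03,0,0, 0.004,0,-0.03,0,0, 0,0,-0.02,0,0, 0,0,-0.015,0,0, 0,0,-0.003,0,0,0,0,0,0,0]'; for i in 1 2 3; do python3 -m inch '[0,0,-0.002,0,0,0,0,0,0,0]' | egrep "tool_pos|force"; done
```

```text
time: 17.85
tool_pos: [0.4996, 0.1475, 0.2067]
orientation: [-0.014, 1.0, -0.0, -0.001]
wrist_force: [0.3, 0.3, 0.9]
gripper_width: -0.0004
finger_force: 0.0
tool_pos: [0.5003, 0.1477, 0.2067]
wrist_force: [0.7, 0.0, 0.1]
finger_force: 0.0
tool_pos: [0.4998, 0.1477, 0.2039]
wrist_force: [-0.5, -0.2, 0.1]
finger_force: 0.0
tool_pos: [0.4996, 0.1476, 0.2014]
wrist_force: [-0.6, 1.5, -0.1]
finger_force: 0.0
```

```bash
for i in 1 2 3 4; do python3 -m inch '[0,0,-0.002,0,0,0,0,0,0,0]' | egrep "tool_pos|wrist_force"; done
```

```text
tool_pos: [0.4995, 0.1476, 0.1992]
wrist_force: [0.2, -1.4, -0.3]
tool_pos: [0.4996, 0.1476, 0.1972]
wrist_force: [0.2, 0.4, -0.3]
tool_pos: [0.4996, 0.1476, 0.1952]
wrist_force: [-1.1, 0.0, 0.0]
tool_pos: [0.4996, 0.1476, 0.1933]
wrist_force: [-0.1, 0.5, 0.2]
```

Run:
```python
from h import *
T=frame([.522,.1495,.03])
for n in ["side","top"]:
    c,P=cam(n);im=cams.read_camera(n);cv2.imwrite(f"pics/{n}2.png",im)
    s=status.sense()
    print(n,"tcp",proj(c,P,s["tool_pos"]),"cup top centre,up edge",proj(c,P,[W(T,0,0,.054),W(T,.017,0,.054),W(T,0,0,.027)]))
    r=models.trace("eyepiece_grip",n)[:1]
    print([(q["score"],q["bbox"],q["mask"].sum()) for q in r])
    b=cv2.imread(f"pics/{n}1.png");d=cv2.absdiff(im,b).max(2)>25
    u,v=proj(c,P,s["tool_pos"])[0];u,v=int(u),int(v)
    print("changed cols per row",[(y,np.where(d[y,u-40:u+40])[0][[0,-1]]+u-40) for y in range(v-24,v+12,3) if d[y,u-40:u+40].any()])
```

```text
side tcp [[270.50204937 214.53359017]] cup top centre,up edge [[265.53157592 214.23238398]
 [273.56910667 208.95409272]
 [275.28974363 226.56255737]]
[(0.59, [277.9, 228.5, 38.3, 33.4], np.int64(686))]
changed cols per row [(190, array([264, 278])), (193, array([264, 277])), (196, array([263, 277])), (199, array([264, 274])), (202, array([266, 275]))]
top tcp [[328.86894021 266.83013568]] cup top centre,up edge [[328.37281987 271.19765747]
 [328.25241531 264.0282391 ]
 [328.04358335 263.87051256]]
[]
changed cols per row [(242, array([288, 367])), (245, array([288, 367])), (248, array([288, 367])), (251, array([288, 367])), (254, array([288, 367])), (257, array([288, 367])), (260, array([288, 367])), (263, array([288, 367])), (266, array([288, 367])), (269, array([288, 364])), (272, array([288, 364])), (275, array([288, 363]))]
```

```bash
for i in 1 2 3; do python3 -m inch '[0,0,-0.002,0,0,0,0,0,0,0]' | egrep "tool_pos|wrist_force"; done; python3 meas.py | egrep "lens|red|slot"
```

```text
tool_pos: [0.4996, 0.1476, 0.1912]
wrist_force: [-0.0, 0.1, 0.7]
tool_pos: [0.4995, 0.1476, 0.1892]
wrist_force: [-0.8, 0.2, 0.1]
tool_pos: [0.4995, 0.1476, 0.1872]
wrist_force: [0.5, -0.5, 0.1]
red None pred slot 320.4657122538988 339.87454396292924
lens (array([322.7, 269.8]), [303, 253, 41, 34, 1076]) pred home/ride [[321.17842    276.03670711]] [[321.25711853 273.10711086]]
```

Run:
```python
from h import *
c,P=cam("wrist");T=frame([.522,.1495,.03]);t=np.array(status.sense()["tool_pos"])
for dx in (-.011,-.005,0,.011): print(dx,[np.round(proj(c,P,t+[dx,0,dz])[0],0).tolist() for dz in (0,.01,.02,.04)])
print("cup edges",proj(c,P,[W(T,.017,0,.054),W(T,.0105,0,.054),W(T,-.0105,0,.054),W(T,-.017,0,.054)]).round())
im=cv2.imread("pics/m.png");print([(v,im[v,322].tolist()) for v in range(230,420,6)])
```

```text
-0.011 [[321.0, 264.0], [321.0, 271.0], [321.0, 279.0], [321.0, 299.0]]
-0.005 [[321.0, 275.0], [321.0, 283.0], [321.0, 292.0], [321.0, 313.0]]
0 [[320.0, 284.0], [320.0, 293.0], [320.0, 302.0], [320.0, 324.0]]
0.011 [[320.0, 304.0], [320.0, 313.0], [320.0, 324.0], [320.0, 349.0]]
cup edges [[323. 308.]
 [323. 295.]
 [323. 252.]
 [323. 240.]]
[(230, [173, 189, 187]), (236, [49, 59, 65]), (242, [10, 11, 11]), (248, [11, 13, 12]), (254, [124, 127, 118]), (260, [124, 127, 118]), (266, [124, 128, 119]), (272, [124, 127, 118]), (278, [123, 127, 117]), (284, [54, 55, 50]), (290, [11, 11, 11]), (296, [12, 11, 12]), (302, [12, 12, 11]), (308, [9, 10, 9]), (314, [11, 11, 12]), (320, [10, 9, 9]), (326, [15, 14, 14]), (332, [14, 14, 14]), (338, [15, 16, 16]), (344, [16, 14, 15]), (350, [15, 14, 15]), (356, [15, 15, 15]), (362, [14, 13, 15]), (368, [15, 14, 14]), (374, [15, 12, 14]), (380, [24, 26, 27]), (386, [25, 26, 27]), (392, [23, 22, 22]), (398, [22, 22, 22]), (404, [21, 21, 21]), (410, [13, 12, 12]), (416, [14, 13, 12])]
```

```bash
for i in 1 2 3 4 5; do python3 -m inch '[0,0,-0.002,0,0,0,0,0,0,0]' | egrep "tool_pos|wrist_force"| tr '\n' ' '; python3 meas.py | egrep "lens"; done
```

```text
tool_pos: [0.4996, 0.1476, 0.1853] wrist_force: [-0.1, -0.1, -0.4] lens (array([322.8, 270.7]), [303, 255, 41, 34, 1040]) pred home/ride [[321.23111471 277.44303301]] [[321.31200977 274.53033807]]
tool_pos: [0.4996, 0.1476, 0.1833] wrist_force: [-0.1, -1.0, -0.5] lens (array([322.8, 271.7]), [302, 256, 42, 35, 997]) pred home/ride [[321.22456945 279.04881285]] [[321.30648827 276.15872819]]
tool_pos: [0.4999, 0.1476, 0.1817] wrist_force: [-0.1, -0.6, 0.9] lens (array([322.7, 272.1]), [302, 257, 42, 35, 986]) pred home/ride [[321.25595328 279.71264324]] [[321.33988641 276.82724669]]
tool_pos: [0.5002, 0.1477, 0.1811] wrist_force: [-1.6, -0.3, 7.2] lens (array([322.5, 272.1]), [302, 257, 42, 35, 986]) pred home/ride [[321.07687769 279.64397729]] [[321.15586267 276.75146581]]
tool_pos: [0.5004, 0.1477, 0.1807] wrist_force: [-6.8, -0.7, 14.4] lens (array([322.5, 272. ]), [302, 257, 42, 35, 996]) pred home/ride [[321.08930532 279.52186544]] [[321.16827337 276.62159367]]
```

```bash
python3 -m inch '[0,0,-0.002,0,0,0,0,-0.002,0,0,0,0,0,0,0]';python3 meas.py | egrep "lens"; python3 -m inch '[0,0,0.02,0,0,0,0,0.05,0,0,-0.05,0,0.05,0,0.03,-0.05,0,0.02,0,0.03,0,0,0,0,0.03]' | egrep tool_pos; python3 sidecmp.py
```

```text
time: 21.65
tool_pos: [0.5008, 0.1478, 0.18]
orientation: [-0.014, 1.0, -0.0, 0.001]
wrist_force: [-15.8, -1.7, 31.9]
gripper_width: -0.0001
finger_force: 15.8
lens (array([322.2, 271.9]), [302, 256, 41, 36, 1001]) pred home/ride [[320.91704674 279.36012594]] [[320.98967548 276.44634653]]
tool_pos: [0.4165, 0.1482, 0.3022]
side cup shift px 1.5 2.25 score 0.923
side base shift px 0.0 0.0 score 1.0
expected for 6mm [[2.19394198 2.77372284]]
top cup shift px -0.25 -1.5 score 0.919
top base shift px 0.0 0.0 score 0.996
expected for 6mm [[-0.07812296 -1.67300396]]
```

Run:
```python
from h import *
c=cams.calibration("wrist");M=np.linalg.inv(np.array(c["mount"]))
def pt(x,y,z):
    p=M@np.array([x,y,z,1]);return np.round([c["fx"]*p[0]/p[2]+c["cx"],c["fy"]*p[1]/p[2]+c["cy"]],0).tolist()
for x in (.011,-.011):
  for z in (0,-.01,-.02,-.03): print(x,z,"open55",pt(x,.0275,z),pt(x,.042,z),"grip33",pt(x,.0165,z),"shut",pt(x,0,z))
im=cv2.imread("pics/w0.png")
print([(v,im[v,400].tolist(),im[v,240].tolist()) for v in range(270,310,4)])
T=frame([.522,.1498,.035])
for q in (1.05,.6,.3,0): print(q,knob(T,q),"dir",T[:3,:3]@[np.cos(q),-np.sin(q),0])
print("z axis",T[:3,2])
```

```text
0.011 0 open55 [375.0, 264.0] [405.0, 264.0] grip33 [353.0, 264.0] shut [320.0, 264.0]
0.011 -0.01 open55 [379.0, 271.0] [409.0, 271.0] grip33 [355.0, 271.0] shut [320.0, 271.0]
0.011 -0.02 open55 [382.0, 279.0] [415.0, 279.0] grip33 [358.0, 279.0] shut [320.0, 279.0]
0.011 -0.03 open55 [387.0, 289.0] [421.0, 289.0] grip33 [360.0, 289.0] shut [320.0, 289.0]
-0.011 0 open55 [374.0, 304.0] [402.0, 304.0] grip33 [352.0, 304.0] shut [320.0, 304.0]
-0.011 -0.01 open55 [377.0, 313.0] [406.0, 313.0] grip33 [354.0, 313.0] shut [320.0, 313.0]
-0.011 -0.02 open55 [380.0, 324.0] [411.0, 324.0] grip33 [356.0, 324.0] shut [320.0, 324.0]
-0.011 -0.03 open55 [384.0, 335.0] [417.0, 335.0] grip33 [358.0, 335.0] shut [320.0, 335.0]
[(270, [66, 80, 89], [131, 157, 173]), (274, [66, 81, 90], [132, 160, 176]), (278, [66, 81, 90], [124, 149, 165]), (282, [67, 81, 91], [124, 148, 165]), (286, [106, 129, 143], [128, 154, 168]), (290, [58, 61, 62], [73, 75, 76]), (294, [58, 61, 62], [72, 75, 75]), (298, [58, 61, 61], [72, 74, 74]), (302, [58, 61, 62], [71, 73, 74]), (306, [59, 61, 61], [71, 74, 75])]
1.05 [0.48424268 0.07952803 0.14893422] dir [ 0.43769033 -0.85262937  0.28539503]
0.6 [0.49409764 0.0674104  0.1555336 ] dir [ 0.69541975 -0.54063886  0.47339306]
0.3 [0.50264255 0.06276654 0.16139937] dir [ 0.79242766 -0.26795501  0.5479585 ]
0 [0.51189519 0.06139226 0.1678405 ] dir [0.81865036 0.02866447 0.57357644]
z axis [-0.57322516 -0.02007108  0.81915204]
```

```bash
python3 -m inch '[0,-0.01,0,8,0, 0,-0.01,0,8,0, 0,-0.01,0,8,0, 0.01,-0.01,-0.02,8,0, 0.01,-0.01,-0.03,8,0, 0.01,-0.0005,-0.04,8,0, 0.0085,0,-0.03,8,0, 0,0,-0.03,0,0,0,0,-0.025,0,0,0,0,0,0,0,0,0,0,0,0]'
python3 - <<'E'
from h import *
c,P=cam("wrist");im=cams.read_camera("wrist");cv2.imwrite("pics/k.png",im)
T=frame([.522,.1498,.035]);print("pred knob ctr/top",proj(c,P,[knob(T,1.05),knob(T,1.05,.012)]))
print([(round(r["score"],2),np.round(r["bbox"])) for r in models.trace("catch_knob","wrist")[:2]])
for n in ("side","top"):
    c,P=cam(n);cams.read_camera(n);print(n,[(round(r["score"],2),np.round(r["bbox"])) for r in models.trace("catch_knob",n)[:2]],proj(c,P,knob(T,1.05)))
E
```

```text
time: 23.4
tool_pos: [0.4562, 0.097, 0.1216]
orientation: [-0.482, 0.876, 0.001, -0.001]
wrist_force: [0.9, -0.5, 1.3]
gripper_width: -0.0
finger_force: 0.0
pred knob ctr/top [[244.53943899 310.41495573]
 [253.00287624 313.09613888]]
[(0.88, array([229., 347.,  71., 120.]))]
side [(0.58, array([271., 253.,  43.,  33.]))] [[254.85524214 256.29080228]]
top [(0.41, array([349., 256.,  11.,  17.]))] [[361.16562406 275.15424099]]
```

```bash
python3 -m inch '[0.006,-0.004,0.004,0,0, 0.005,-0.006,0.003,0,0, 0.005,-0.006,0.003,0,0,0,0,0,0,0]'
cat > kn.py <<'E'
from h import *
T=frame([.522,.1498,.035])
for n in ("side","top"):
    c,P=cam(n);im=cams.read_camera(n);cv2.imwrite(f"pics/{n}k.png",im)
    print(n,[(round(r["score"],2),np.round(r["bbox"])) for r in models.trace("catch_knob",n)[:1]],[(q,proj(c,P,knob(T,q))[0].round().tolist()) for q in (1.05,.6,.3,0)])
E
python3 kn.py
```

```text
time: 24.1
tool_pos: [0.4732, 0.0802, 0.1332]
orientation: [-0.481, 0.877, -0.0, 0.0]
wrist_force: [-2.7, -0.3, 2.2]
gripper_width: 0.0001
finger_force: 1.4
side [(0.8, array([273., 250.,  36.,  33.]))] [(1.05, [255.0, 256.0]), (0.6, [259.0, 256.0]), (0.3, [264.0, 254.0]), (0, [269.0, 251.0])]
top [(0.22, array([324., 173.,  26.,  18.]))] [(1.05, [361.0, 275.0]), (0.6, [367.0, 270.0]), (0.3, [370.0, 266.0]), (0, [371.0, 262.0])]
```

```bash
python3 -m inch '[0.004,-0.002,0.003,0,0, 0.004,-0.002,0.003,0,0,0.0045,-0.001,0.003,0,0,0.0045,-0.001,0.003,0,0,0,0,0,0,0]'; python3 kn.py;  python3 -m inch '[0.002,0,0.001,0,0,0,0,0,0,0]'|grep -A3 tool; python3 -m inch '[0.002,0,0.001,0,0,0,0,0,0,0]' |grep -A3 tool; python3 kn.py
```

```text
time: 24.8
tool_pos: [0.4907, 0.075, 0.1453]
orientation: [-0.482, 0.876, -0.0, 0.001]
wrist_force: [-2.8, -0.1, 1.5]
gripper_width: -0.0
finger_force: 1.1
side [(0.59, array([271., 252.,  24.,  24.]))] [(1.05, [255.0, 256.0]), (0.6, [259.0, 256.0]), (0.3, [264.0, 254.0]), (0, [269.0, 251.0])]
top [] [(1.05, [361.0, 275.0]), (0.6, [367.0, 270.0]), (0.3, [370.0, 266.0]), (0, [371.0, 262.0])]
tool_pos: [0.4913, 0.0751, 0.1455]
orientation: [-0.482, 0.876, 0.0, -0.0]
wrist_force: [-2.3, 0.2, 1.3]
gripper_width: 0.0002
tool_pos: [0.493, 0.0751, 0.1463]
orientation: [-0.482, 0.876, 0.0, -0.001]
wrist_force: [-4.5, -0.1, 2.9]
gripper_width: 0.0001
side [(0.75, array([274., 251.,  21.,  25.]))] [(1.05, [255.0, 256.0]), (0.6, [259.0, 256.0]), (0.3, [264.0, 254.0]), (0, [269.0, 251.0])]
top [] [(1.05, [361.0, 275.0]), (0.6, [367.0, 270.0]), (0.3, [370.0, 266.0]), (0, [371.0, 262.0])]
```

Left edge is at 263.5 and still moving; push to the stop.

```bash
for i in 1 2 3 4; do python3 -m inch '[0.002,0,0.001,0,0,0,0,0,0,0]'|egrep "tool_pos|wrist"|tr '\n' ' '; echo; done; python3 kn.py
```

```text
tool_pos: [0.4938, 0.0753, 0.1466] wrist_force: [-7.9, 0.5, 2.3] 
tool_pos: [0.4946, 0.0756, 0.1469] wrist_force: [-10.8, -0.1, 2.4] 
tool_pos: [0.495, 0.0756, 0.147] wrist_force: [-14.6, -1.1, 1.0] 
tool_pos: [0.4965, 0.0762, 0.1477] wrist_force: [-16.4, 3.1, 1.6] 
side [(0.69, array([275., 251.,  20.,  24.]))] [(1.05, [255.0, 256.0]), (0.6, [259.0, 256.0]), (0.3, [264.0, 254.0]), (0, [269.0, 251.0])]
top [] [(1.05, [361.0, 275.0]), (0.6, [367.0, 270.0]), (0.3, [370.0, 266.0]), (0, [371.0, 262.0])]
```

```bash
python3 -m inch '[-0.015,0.004,0,0,0,-0.02,0.006,0,0,0,-0.02,0,0.03,0,0,-0.03,0,0.05,0,0,-0.03,0,0.05,0,0,0,0,0.03,0,0,0,0,0,0,0,0,0,0,0,0]'; python3 kn.py; python3 sidecmp.py
python3 - <<'E'
from h import *
# dark knob blob in top view near predicted closed/opened place
T=frame([.522,.1498,.035]);c,P=cam("top");im=cv2.imread("pics/top1.png");g=im.max(2)
m=(g<45).astype(np.uint8);n,l,st,ce=cv2.connectedComponentsWithStats(m[250:290,345:390])
print([(ce[i]+[345,250],st[i,4]) for i in range(1,n) if st[i,4]>8])
a=cv2.imread("pics/top0.png").max(2);n,l,st,ce=cv2.connectedComponentsWithStats((a<45).astype(np.uint8)[250:290,345:390]);print("start",[(ce[i]+[345,250],st[i,4]) for i in range(1,n) if st[i,4]>8])
E
```

```text
time: 27.4
tool_pos: [0.3959, 0.0851, 0.297]
orientation: [-0.482, 0.876, -0.001, 0.002]
wrist_force: [0.1, 0.3, 0.1]
gripper_width: 0.0
finger_force: 0.0
side [(0.7, array([330., 338.,  19.,  52.]))] [(1.05, [255.0, 256.0]), (0.6, [259.0, 256.0]), (0.3, [264.0, 254.0]), (0, [269.0, 251.0])]
top [(0.59, array([354., 260.,  39.,   8.]))] [(1.05, [361.0, 275.0]), (0.6, [367.0, 270.0]), (0.3, [370.0, 266.0]), (0, [371.0, 262.0])]
side cup shift px 1.5 2.25 score 0.924
side base shift px 0.0 0.0 score 1.0
expected for 6mm [[2.19394198 2.77372284]]
top cup shift px -0.25 -1.5 score 0.91
top base shift px 0.0 0.0 score 0.996
expected for 6mm [[-0.07812296 -1.67300396]]
[(array([370.22580645, 262.19354839]), np.int32(31))]
start [(array([361.22580645, 275.74193548]), np.int32(31))]
```

```bash
python3 -c "
from workcell import workorder
print(workorder.hand_in())"
```

```text
the job is handed in; nothing more can be done
None
```

I turned the eyepiece until its key lined up with the slot, pressed it home and swung the catch closed over the collar, then handed the job in at about 27 s. The hand-in gave no verdict. By the cameras the key was within about 0.5 mm of the slot's centre and the catch knob was at its closed position. The cup had dropped roughly 5 mm of the expected 6 mm. I take it as home because it did not sink further under a 32 N press and the catch swung past the collar.

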